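# Prop the parts chest open

### The job

Open the green parts chest and leave its lid standing on the prop rod: lift the lid by its black tab and tip it right back until it rests by itself, swing the prop rod up out of its clip to its stop, then take the tab again and lower the lid gently until the yellow slot under the lid's side lug sits on the rod's ball end and the rod carries the lid. Never let the lid drop, and leave the oil can, the tape measure and the roll of black tape where they are.

Things in the scene. Friction and masses are not known exactly. Their poses are not given: they have to be found in the camera images.
- chest: Green steel parts chest, fixed to the bench, 175 (x) x 220 (y) x 100 mm high, open on top under its lid. Origin: centre of its underside; x points from the front (tab side) to the hinge side, y to its left, z up. The hinge axis runs along its y at x = +90 mm, 101 mm up; the prop rod lies along its right (-y) side.
- chest_lid (a joint): Lid angle in rad: 0 shut, grows as the lid opens upward and back about the chest's +y axis, 1.85 is the rear stop. The lid weighs about 0.5 kg and swings freely: left alone past about 1.6 it stays leaning on the rear stop, below that it falls shut. It stands at about 0.95 when carried by the rod.
- prop_rod (a joint): Angle of the prop rod in rad: 0 lying in its open clip, pointing to the hinge side; grows as its ball end swings up and toward the front about the chest's -y axis; its stop is at 1.18, and it stands at 1.16 when it carries the lid. The pivot is stiff: the rod (80 g) stays where it is left, 0.5 to 1.5 N at the sleeve moves it.
- lid_hinge (a point): Middle of the hinge axis of the lid. Its axes turn with the lid: y along the hinge axis, -x from the hinge to the tab, z out of the lid's outer face.
- lid_tab (a point): Middle of the black pull tab on the middle of the lid's front edge: 24 mm wide along the hinge, 12 mm thick, sticking out 48 mm from the lid's edge; 207 mm from the hinge axis (-x of the lid) and 4 mm along the lid's z. When pinched across its 24 mm width it can turn between the fingers as the lid swings. Axes turn with the lid as those of lid_hinge.
- lid_slot (a point): Where the centre of the rod's ball sits in the yellow slot: a V-shaped slot, open downward, between two flared cheeks (22 mm deep, mouth about 40 mm wide along the lid's x) under the steel lug at the lid's right side; 165 mm from the hinge axis and 165 mm to the right of the lid's middle (-y). It catches the ball when the rod is at its stop or up to 0.05 rad short of it. Axes turn with the lid.
- rod_pivot (a point): Pivot of the prop rod, 55 mm out from the chest's right side, near its front, 64 mm above the bench. Its x axis points along the rod to the ball.
- rod_grip (a point): Middle of the red grip sleeve on the prop rod: 13 mm thick, 56 mm long along the rod, 125 mm from the pivot; 48 mm free between it and the chest's side. Pinched across the chest's y, the rod can turn between the fingers as it swings. x axis along the rod to the ball.
- rod_tip (a point): Centre of the 14 mm steel ball at the free end of the rod, 183 mm from the pivot.
- can_oil_mid (a point): Middle of the grey oil can with black cap (58 mm across, 103 mm high), a bystander beside the chest.
- tape_measure_mid (a point): Middle of the yellow tape measure (36 x 80 x 60 mm), a bystander beside the chest.
- tape_black_mid (a point): Middle of the flat roll of black tape (58 mm across, 19 mm high), a bystander near the chest's front left corner.

How it is judged:
On the way, in this order (a step that is already met when the one before it is completed fails the run):
1. the lid is tipped back and rests on its rear stop (value of joint chest_lid above 1.75 rad), for 0.2 s.
2. the rod is swung up to (or nearly to) its stop while the lid still leans back (value of joint prop_rod above 1 rad and value of joint chest_lid above 1.6 rad), for 0.2 s.
At the end, for the whole second after the job is handed in: The lid stands still at 0.95 rad (within 0.06) with the rod's ball within 6 mm of its seat in the slot, the rod at 1.16 rad (not more than 0.05 below), nobody holding it (distance between rod_tip and lid_slot below 0.006 m and value of joint chest_lid between 0.89 and 1.01 rad and value of joint prop_rod above 1.107 rad and velocity of joint chest_lid between -0.05 and 0.05 rad/s); the robot touches nothing.
It fails at once if the lid drops (closes faster than 3 rad/s) (velocity of joint chest_lid below -3 rad/s).
It fails at once if the oil can is moved more than 3 cm (distance of can_oil_mid from where it was at the start of the episode above 0.03 m).
It fails at once if the tape measure is moved more than 3 cm (distance of tape_measure_mid from where it was at the start of the episode above 0.03 m).
It fails at once if the roll of black tape is moved more than 3 cm (distance of tape_black_mid from where it was at the start of the episode above 0.03 m).
It also fails if it takes over 61 s, if anything falls off the work surface, if the arm or the gripper's body presses on something with over 40 N, if the wrist force passes 120 N, or if a joint passes its speed limit or range.

### The arm

A 6-joint arm with a two-finger parallel gripper is mounted at the origin on a cart in front of the work surface, level with it; the furniture and walls round the work are solid. World frame = base frame: x ahead of the robot, y to its left, z up, the work surface at z = 0. Lengths are in m, angles in rad, forces in N, time in s.
With the tool pointing down it reaches from about 0.3 to 0.875 m from the base axis. Payload 6.4 kg.
Tool frame: the origin (TCP) lies at the very end of the fingers, on their centre line; the grasp point (between the pads) lies 19 mm behind it; x points along the fingers, y is the direction in which the jaws open and shut, and the axes are right-handed (so a half turn about x gives the same grasp; the last joint's range is limited). The gripper opens to 85 mm and grips with 20 to 120 N. Pads are 22 mm wide; open, the fingers measure 114 mm over their backs; the gripper's body (76 mm by 85 mm) begins 54 mm behind the grasp point. The pads swing forward as they close: fully open they stand 13 mm farther back than shut.
Start: joints at [-1.32, 0.181, 1.607, -0, 1.354, -0.206], TCP at [0.254, -0.516, 0.231] pointing down, gripper open.
Joint ranges: [-2.99, 2.99], [-0.89, 2.07], [0.3, 2.58], [-1.14, 4.28], [0, 2.63], [-3.12, 3.12]. Speed limits (rad/s): [2.57, 2.57, 3.01, 3.14, 3.14, 3.14].

### API

Orientations are given as [roll, pitch, yaw] about the fixed x, y, z axes, in that order (R = Rz(yaw) Ry(pitch) Rx(roll)).
In Python, from plant import arm gives the robot as it stands.
- The arm moves only by the shell command python3 -m handwheel 'ROWS' [FORCE]. ROWS is JSON, a list of rows, each a list of 3 entries, a list of its own where there are three numbers: the turn, a rotation vector about the world's x, y, z in degrees, then the shift along the world's x, y, z in mm, then the opening, from 0 (shut) to 1 (fully open). A call has exactly 8 rows; each row shifts and turns the commanded pose from where the row before left it; what a row does not reach is not made up. A row lasts 1/8 s, in which the tool goes at most 62.5 mm and 10.7 degrees, less where a joint would pass 70% of its speed; a pose out of reach is approached as far as the arm can. A call is refused whole if a number of a shift passes 62.5 or a number of a turn 10.7, either way. A call with a gripper value outside its range is refused whole. The fingers move at their own pace and stop on an object; FORCE is the grip in N (left out, the last holds). Time passes only in rows, so rows that do not move let the fingers close, or fill a call up. It gives the time, the measured TCP pose, the force and the opening at its end, in the units of the state.
- arm.sense(): the state, without advancing time (a new reading comes with each control period).
- arm.grab_frame(name): name is "side" or "top"; returns a dict with "img" (420x560x3 uint8, red, green, blue), "intrinsics" (3x3 intrinsics, pixels), "rvec" (rotation vector, rad) and "tvec" (3), from world to camera coordinates, as OpenCV has them. Camera axes: x right, y down, z forward; pixel columns grow to the right and rows downward; lengths in m; the calibration is good to about 2 mm. A picture is of the moment at which its call begins. There is no depth.
- arm.close_job(): hands the job in, once; it reports no verdict.
The state is a dict: "t": time; "joints": joint angles; "qvel": joint speeds; "joint_efforts": joint torques, N m; "eef_pos": TCP position; "tcp_rot": TCP orientation; "force": force on the tool from outside, world axes, zero at the start; "wrist_torque": the same for the moment, N m; "gripper_width": finger opening in m.
Only numpy, scipy, OpenCV 4.12 (cv2) and the standard library are available. Lean on these libraries where they do the work, as an engineer would, in place of code of your own. Each camera call takes 0.05 s, during which the arm holds its last target.

## Working session

There is one attempt and no reset: what is moved stays moved. The work goes in short steps, Python scripts to look and compute and a shell command to move; the robot and the scene stay as the last step left them, time stands still between calls to the robot, and variables do not carry over. Pictures are saved under pics/ and viewed, and the job is handed in when it is done.

```bash
ls; mkdir -p pics; python3 - <<'E'
from plant import arm
import cv2
for n in("side","top"):
    f=arm.grab_frame(n); cv2.imwrite(f"pics/{n}0.png",f["img"][:,:,::-1]); print(n,f["intrinsics"].tolist(),f["rvec"],f["tvec"])
    R=cv2.Rodrigues(f["rvec"])[0]; print("cam at",-R.T@f["tvec"])
print(arm.sense())
E
```

```text
pics
side [[535.3972291181557, 0.0, 268.45218065101096], [0.0, 535.3972291181557, 207.87678115140656], [0.0, 0.0, 1.0]] [ 0.4206535  -2.73964459  1.20211662] [0.5545823  0.10563766 1.26585871]
cam at [0.27306822 0.98680544 0.93422047]
top [[475.2739976285621, 0.0, 280.682576238974], [0.0, 475.2739976285621, 208.96998244010706], [0.0, 0.0, 1.0]] [ 2.19330346 -2.14547578  0.12824739] [0.0948484  0.55533995 1.30313333]
cam at [0.40786472 0.11745802 1.35477125]
{'t': 0.1, 'joints': array([-1.32030750e+00,  1.81459836e-01,  1.60791034e+00,  3.11564276e-06,
        1.35383819e+00, -2.06297388e-01]), 'qvel': array([ 0.0007175 , -0.001538  , -0.00280096,  0.00073702, -0.00024162,
        0.00011088]), 'joint_efforts': array([ 5.06421929e-04, -4.45871937e+01, -3.52238488e+01, -2.09472914e-04,
        4.17655567e-03, -1.49350143e-05]), 'eef_pos': array([ 0.25350215, -0.5155357 ,  0.23047702]), 'tcp_rot': array([-1.77897618,  1.56918061,  1.81940201]), 'force': array([ 0.78545302,  0.17022453, -0.73191445]), 'wrist_torque': array([ 0.05431795, -0.03160285, -0.01054097]), 'gripper_width': 0.08563158696853745}
```

View pics/side0.png

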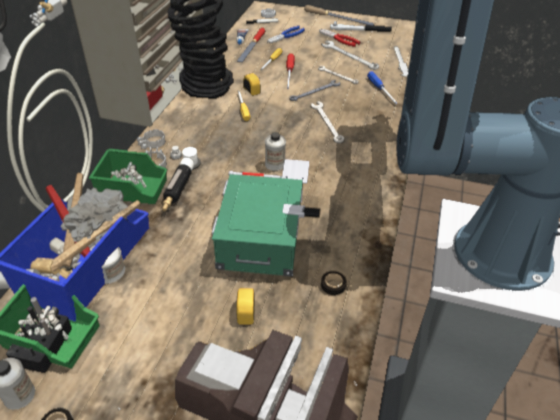

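View pics/top0.png

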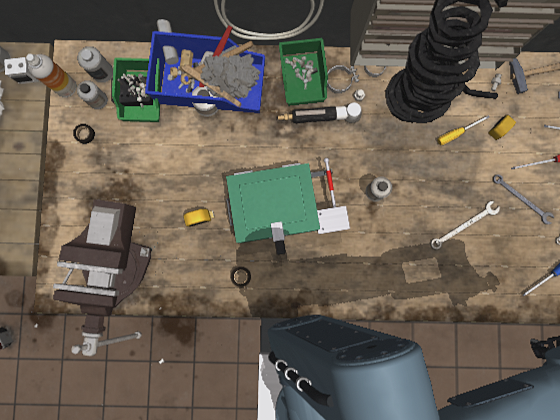

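```bash
python3 - <<'E'
import cv2
a=cv2.imread("pics/top0.png")[150:300,170:410]; cv2.imwrite("pics/top0z.png",cv2.resize(a,(800,500),interpolation=cv2.INTER_CUBIC))
a=cv2.imread("pics/side0.png")[120:330,180:380]; cv2.imwrite("pics/side0z.png",cv2.resize(a,None,fx=2.85,fy=2.85,interpolation=cv2.INTER_CUBIC))
E
```

```text
(no output)
```

View pics/top0z.png

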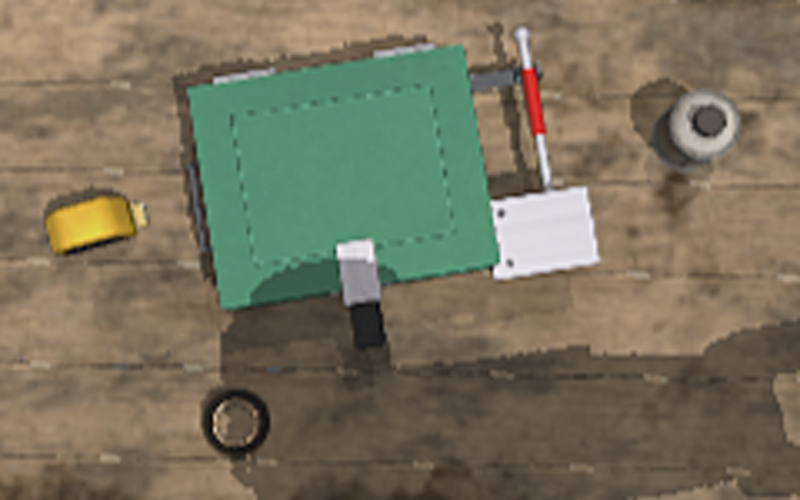

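View pics/side0z.png

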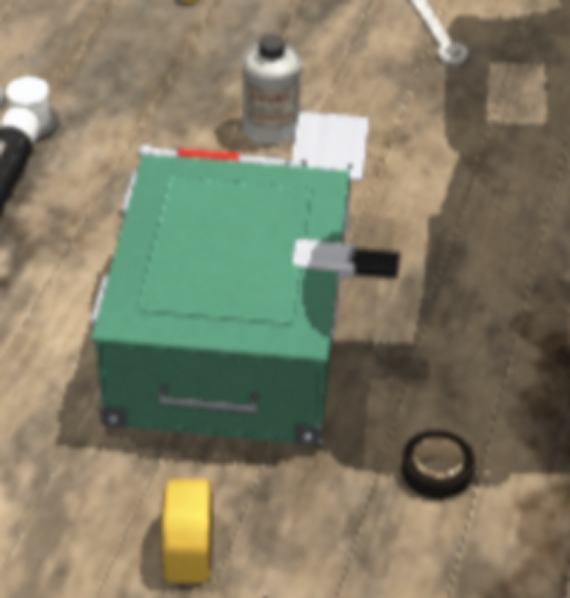

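```bash
cat > h.py <<'E'
import numpy as np, cv2
from plant import arm
from scipy.optimize import least_squares
from scipy.spatial.transform import Rotation as Ro
CAM={"side":(np.array([[535.397,0,268.452],[0,535.397,207.877],[0,0,1]]),np.array([0.4206535,-2.73964459,1.20211662]),np.array([0.5545823,0.10563766,1.26585871])),
"top":(np.array([[475.274,0,280.6826],[0,475.274,208.97],[0,0,1]]),np.array([2.19330346,-2.14547578,0.12824739]),np.array([0.0948484,0.55533995,1.30313333]))}
def proj(n,P):
    K,r,t=CAM[n]; return cv2.projectPoints(np.atleast_2d(P).astype(float),r,t,K,None)[0][:,0]
def snap(tag,boxes={"side":None,"top":None}):
    for n,b in boxes.items():
        a=arm.grab_frame(n)["img"][:,:,::-1]
        if b: a=a[b[1]:b[3],b[0]:b[2]]; s=min(800/a.shape[1],600/a.shape[0]); a=cv2.resize(a,None,fx=s,fy=s,interpolation=cv2.INTER_CUBIC); print(n,"scale",s,"off",b[:2])
        cv2.imwrite(f"pics/{tag}_{n}.png",a)
E
cat > fit.py <<'E'
from h import *
T=lambda u,v:(u/3.333+170,v/3.333+150)
S=lambda u,v:(u/2.85+180,v/2.85+120)
def pts(p):
    x,y,yaw,h,w,xb,xp=p
    return [("top",(-.141,0,.111),T(370,346)),("top",(xp+.183,-.165,.064),T(521,33)),("top",(xp+.125,-.165,.066),T(535,100)),
    ("top",(-.093,w,h),T(220,310)),("top",(-.093,-w,h),T(498,265)),("top",(xb,w,h),T(188,87)),("top",(xb,-w,h),T(463,45)),
    ("side",(-.093,w,h),S(328,357)),("side",(-.093,-w,h),S(350,170)),("side",(xb,w,h),S(97,338)),("side",(-.141,0,.105),S(399,264)),("side",(xp+.183,-.165,.064),S(145,151))]
def W(p,P):
    c,s=np.cos(p[2]),np.sin(p[2]); return np.array([p[0]+c*P[0]-s*P[1],p[1]+s*P[0]+c*P[1],P[2]])
def res(p): return np.concatenate([proj(n,W(p,P))[0]-np.array(uv) for n,P,uv in pts(p)])
r=least_squares(res,[.5,.13,-.1,.105,.11,.09,-.083],loss="soft_l1")
print(r.x); print(np.round(res(r.x).reshape(-1,2),1))
for nm,P in dict(hinge=(.09,0,.101),tab=(-.117,0,.105),pivot=(r.x[6],-.165,.064),grip=(r.x[6]+.125,-.165,.064)).items(): print(nm,W(r.x,P))
E
python3 fit.py
```

```text
[ 0.56442235  0.12960369  0.18071159  0.10395345  0.11109083  0.08460817
 -0.08701019]
[[ 0.   0.4]
 [-0.2  0.1]
 [-0.7  0.3]
 [ 0.3 -0.2]
 [ 0.3 -0. ]
 [-0.   0.8]
 [-0.3  0.5]
 [-0.3  0.4]
 [-0.  -0.2]
 [-1.3 -0.4]
 [ 0.2 -0.8]
 [-0.2 -0.6]]
hinge [0.6529568  0.14577936 0.101     ]
tab [0.44932758 0.10857533 0.105     ]
pivot [ 0.50848442 -0.04834776  0.064     ]
grip [ 0.63144892 -0.02588156  0.064     ]
```

```bash
cat >> h.py <<'E'
C=np.array([.5644,.1296,0]); YAW=.1807
Rc=Ro.from_euler('z',YAW).as_matrix()
def cw(P): return C+Rc@np.array(P)
def tabpt(a,r=.214,z=.004): # world
    return cw([.09-r*np.cos(a)+z*np.sin(a),0,.101+r*np.sin(a)+z*np.cos(a)])
def rodpt(b,d,xp=-.087): return cw([xp+d*np.cos(b),-.165,.064+d*np.sin(b)])
def Rtool(tilt): # tool x axis down, tilted 'tilt' rad to point toward chest +x; jaw y along chest +-y
    x=np.array([np.sin(tilt),0,-np.cos(tilt)]); y=np.array([0,-1.,0]); return Rc@np.stack([x,y,np.cross(x,y)],1)
def need(grasp,tilt,depth=.019,flip=False):
    s=arm.sense(); R0=Ro.from_euler('xyz',s["tcp_rot"]).as_matrix(); R1=Rtool(tilt)
    if flip: R1=R1@np.diag([1,-1,-1])
    p=np.array(grasp)+R1[:,0]*depth
    return p,(p-s["eef_pos"])*1e3, Ro.from_matrix(R1@R0.T).as_rotvec(degrees=True)
E
python3 - <<'E'
from h import *
s=arm.sense(); print(Ro.from_euler('xyz',s["tcp_rot"]).as_matrix().round(3))
for f in(0,1): print(need(tabpt(0),0,flip=f))
for a in (0,.3,.6,.9,1.2,1.5,1.75,1.85): print(a,tabpt(a).round(3))
for b in (0,.4,.8,1.18): print(b,rodpt(b,.118).round(3),rodpt(b,.183).round(3))
E
```

```text
[[-0.     0.441 -0.897]
 [ 0.002 -0.897 -0.441]
 [-1.    -0.002 -0.   ]]
(array([0.44241895, 0.10731494, 0.086     ]), array([ 188.91679741,  622.85063787, -144.47702498]), array([-9.23011111e-02, -1.02468674e-02, -1.58185327e+01]))
(array([0.44241895, 0.10731494, 0.086     ]), array([ 188.91679741,  622.85063787, -144.47702498]), array([ 1.47752051e-02, -1.33091197e-01,  1.64181414e+02]))
0 [0.442 0.107 0.105]
0.3 [0.453 0.109 0.168]
0.6 [0.481 0.114 0.225]
0.9 [0.525 0.122 0.271]
1.2 [0.58  0.133 0.302]
1.5 [0.642 0.144 0.315]
1.75 [0.694 0.153 0.311]
1.85 [0.715 0.157 0.306]
0 [ 0.625 -0.027  0.064] [ 0.688 -0.015  0.064]
0.4 [ 0.615 -0.029  0.11 ] [ 0.674 -0.018  0.135]
0.8 [ 0.589 -0.034  0.149] [ 0.634 -0.025  0.195]
1.18 [ 0.553 -0.04   0.173] [ 0.577 -0.036  0.233]
```

```bash
python3 -m handwheel '[[[0,0,-2],[30,55,0],1],[[0,0,-2],[30,60,0],1],[[0,0,-2],[30,60,0],1],[[0,0,-2],[25,60,0],1],[[0,0,-2],[25,60,0],1],[[0,0,-2],[20,60,0],1],[[0,0,-2],[15,60,0],1],[[0,0,-1.8],[10,60,0],1]]' 40; python3 -c "
from h import *
print(need(tabpt(0),0))"
```

```text
t: 1.1
eef_pos: [0.4324, -0.0527, 0.2312]
tcp_rot: [-3.116, 1.571, 0.205]
force: [0.6, -0.9, -0.4]
gripper_width: 0.0852
(array([0.44241895, 0.10731494, 0.086     ]), array([  10.03891029,  159.96802913, -145.18520961]), array([-0.00190708,  0.00914397,  0.04519007]))
```

```bash
python3 -m handwheel '[[[0,0,0],[0,45,-10],1],[[0,0,0],[0,45,-20],1],[[0,0,0],[0,40,-30],1],[[0,0,0],[0,18,-10],1],[[0,0,0],[0,0,0],1],[[0,0,0],[0,0,0],1],[[0,0,0],[0,0,0],1],[[0,0,0],[0,0,0],1]]'; python3 -c "
from h import *
print(need(tabpt(0),0)); snap('a')"
```

```text
t: 2.1
eef_pos: [0.4328, 0.0926, 0.1618]
tcp_rot: [2.866, 1.57, -0.096]
force: [-0.4, -0.6, 0.2]
gripper_width: 0.0853
(array([0.44241895, 0.10731494, 0.086     ]), array([  9.66226664,  14.69488111, -75.79886348]), array([0.00563689, 0.05896388, 0.05213365]))
```

View pics/a_side.png

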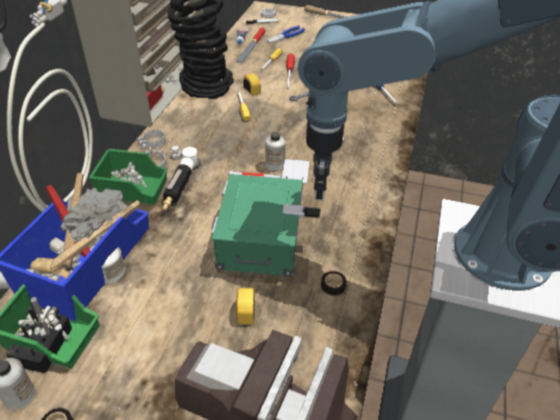

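```bash
python3 -m handwheel '[[[0,0,0],[5,8,0],0.7],[[0,0,0],[5,7,-16],0.7],[[0,0,0],[0,0,-30],0.7],[[0,0,0],[0,0,-25],0.7],[[0,0,0],[0,0,-5],0.7],[[0,0,0],[0,0,0],0.7],[[0,0,0],[0,0,0],0],[[0,0,0],[0,0,0],0]]' 40; python3 -c "
from h import *
print(need(tabpt(0),0)); snap('b',{'side':(180,90,380,300),'top':(170,130,410,310)})"
```

```text
t: 3.2
eef_pos: [0.4431, 0.1083, 0.0862]
tcp_rot: [2.886, 1.569, -0.074]
force: [0.5, -3.0, 2.8]
gripper_width: 0.0239
(array([0.44241895, 0.10731494, 0.086     ]), array([-0.68757041, -0.95002707, -0.23278188]), array([ 0.00829809,  0.1114274 , -0.0226609 ]))
side scale 2.857142857142857 off (180, 90)
top scale 3.3333333333333335 off (170, 130)
```

View pics/b_side.png

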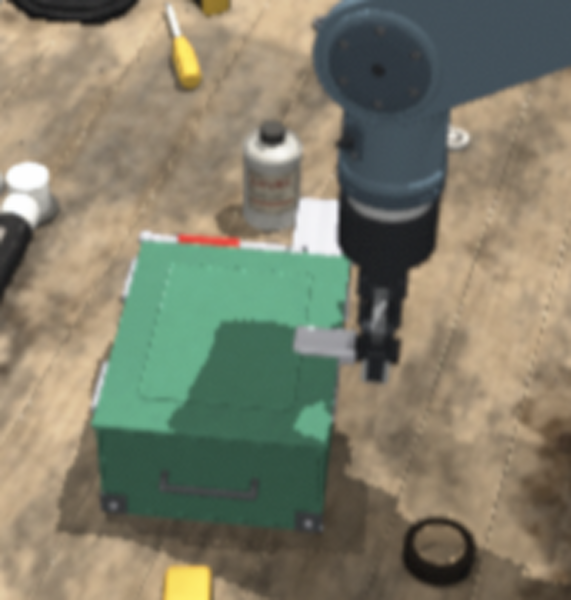

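View pics/b_top.png

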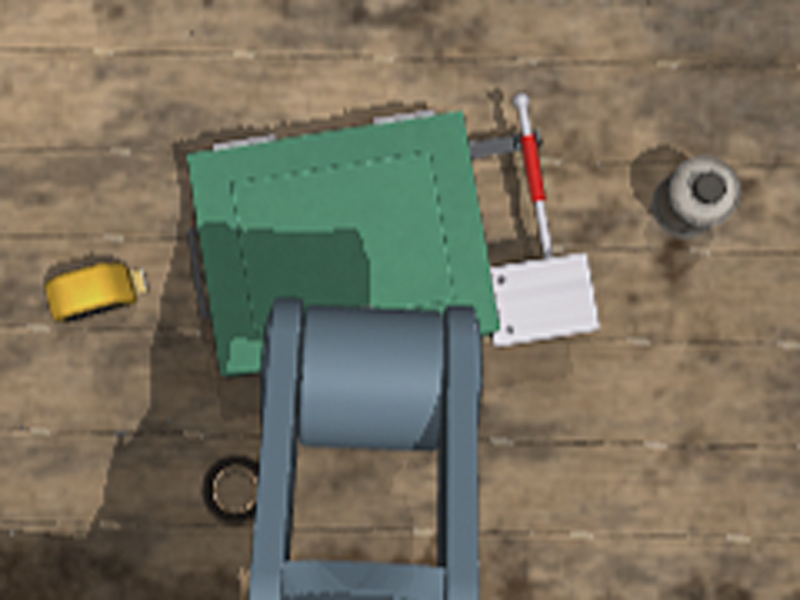

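```bash
python3 -c "
from h import *
A=np.concatenate([[0,.04],np.arange(.12,1.83,.08),[1.83,1.86]])
P=np.array([tabpt(a,.2135) for a in A])
for a,p,d in zip(A[1:],P[1:],np.diff(P,axis=0)*1e3): print(round(a,2),d.round(1))"
```

```text
0.04 [0.3 0.1 8.5]
0.12 [ 1.7  0.3 17. ]
0.2 [ 3.   0.5 16.8]
0.28 [ 4.3  0.8 16.5]
0.36 [ 5.6  1.  16.1]
0.44 [ 6.8  1.2 15.6]
0.52 [ 8.   1.5 15. ]
0.6 [ 9.2  1.7 14.3]
0.68 [10.3  1.9 13.5]
0.76 [11.3  2.1 12.6]
0.84 [12.3  2.2 11.7]
0.92 [13.1  2.4 10.6]
1.0 [13.9  2.5  9.5]
1.08 [14.6  2.7  8.4]
1.16 [15.3  2.8  7.2]
1.24 [15.8  2.9  5.9]
1.32 [16.2  3.   4.6]
1.4 [16.5  3.   3.3]
1.48 [16.7  3.1  1.9]
1.56 [16.8  3.1  0.5]
1.64 [16.8  3.1 -0.8]
1.72 [16.7  3.  -2.2]
1.8 [16.4  3.  -3.5]
1.83 [ 6.1  1.1 -1.7]
1.86 [ 6.   1.1 -1.8]
```

```bash
python3 -m handwheel '[[[0,0,0],[0.3,0.1,8.5],0],[[0,0,0],[1.7,0.3,17],0],[[0,0,0],[3,0.5,16.8],0],[[0,0,0],[4.3,0.8,16.5],0],[[0,0,0],[5.6,1,16.1],0],[[0,0,0],[6.8,1.2,15.6],0],[[0,0,0],[8,1.5,15],0],[[0,0,0],[9.2,1.7,14.3],0]]'; python3 -c "
from h import *
for a in (.5,.55,.6): print(a,need(tabpt(a,.2135),0)[1])"
```

```text
t: 4.3
eef_pos: [0.4814, 0.1152, 0.2056]
tcp_rot: [0.24, 1.57, -2.721]
force: [4.6, -3.3, -8.7]
gripper_width: 0.0232
0.5 [-10.87588629  -2.79576632 -17.75831049]
0.55 [-5.44287178 -1.80319369 -8.62217176]
0.6 [ 0.43253492 -0.72979919  0.2265173 ]
```

Tracking well; the opening is slightly down, still held.

```bash
python3 -m handwheel '[[[0,0,0],[10.5,1.5,13.5],0],[[0,0,0],[11.3,2,12.6],0],[[0,0,0],[12.3,2.2,11.7],0],[[0,0,0],[13.1,2.4,10.6],0],[[0,0,0],[13.9,2.5,9.5],0],[[0,0,0],[14.6,2.6,8.4],0],[[0,0,0],[15.3,2.7,7.2],0],[[0,0,0],[15.8,2.8,5.9],0]]'; python3 -c "
from h import *
for a in (1.2,1.24): print(a,need(tabpt(a,.2135),0)[1])
snap('c')"
```

```text
t: 5.3
eef_pos: [0.5873, 0.1349, 0.2839]
tcp_rot: [-0.39, 1.566, 2.933]
force: [-0.5, 0.3, -7.4]
gripper_width: 0.0231
1.2 [-6.82173436 -2.37984355 -1.46481296]
1.24 [ 1.12115358 -0.92873511  1.31948019]
```

View pics/c_side.png

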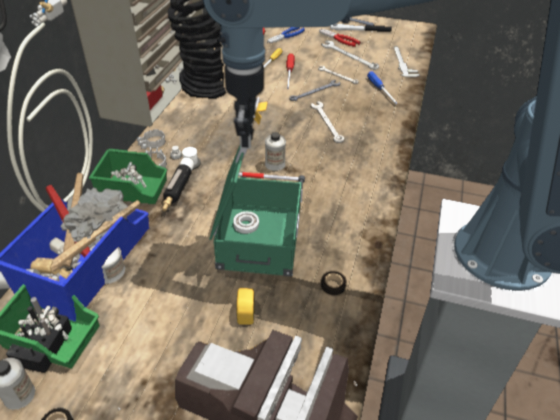

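```bash
python3 -m handwheel '[[[0,0,0],[16.4,2.5,5],0],[[0,0,0],[16.6,2.8,3.5],0],[[0,0,0],[16.7,3,2.1],0],[[0,0,0],[16.8,3,0.5],0],[[0,0,0],[16.8,3,-0.8],0],[[0,0,0],[16.7,3,-2.2],0],[[0,0,0],[14,2.6,-2.8],0],[[0,0,0],[7,1.3,-1.8],0]]'; python3 -c "
from h import *
for a in (1.7,1.75,1.8,1.85): print(a,need(tabpt(a,.2135),0)[1])
"
```

```text
t: 6.4
eef_pos: [0.7077, 0.1572, 0.287]
tcp_rot: [-0.638, 1.566, 2.686]
force: [-3.6, 3.4, -2.9]
gripper_width: 0.0232
1.7 [-23.81163844  -5.81111814   6.2402963 ]
1.75 [-13.46634911  -3.92110826   4.40325268]
1.8 [-3.22430771 -2.04996104  2.04289806]
1.85 [ 6.88888599 -0.20235336 -0.83486791]
```

```bash
python3 -m handwheel '[[[0,0,0],[4,0,-0.8],0],[[0,0,0],[3,0,-0.8],0],[[0,0,0],[0,0,0],0],[[0,0,0],[0,0,0],0.6],[[0,0,0],[0,0,0],0.6],[[0,0,0],[0,0,0],0.6],[[0,0,0],[0,0,0],0.6],[[0,0,0],[0,0,0],0.6]]'; python3 -c "
from h import *
for a in (1.8,1.85): print(a,need(tabpt(a,.2135),0)[1])
snap('d')
"
```

```text
t: 7.4
eef_pos: [0.7161, 0.1551, 0.2865]
tcp_rot: [2.979, 1.571, 0.018]
force: [0.0, -0.0, -0.4]
gripper_width: 0.0515
1.8 [-11.60955424   0.09931202   2.47661905]
1.85 [-1.49636054  1.9469197  -0.40114691]
```

View pics/d_side.png

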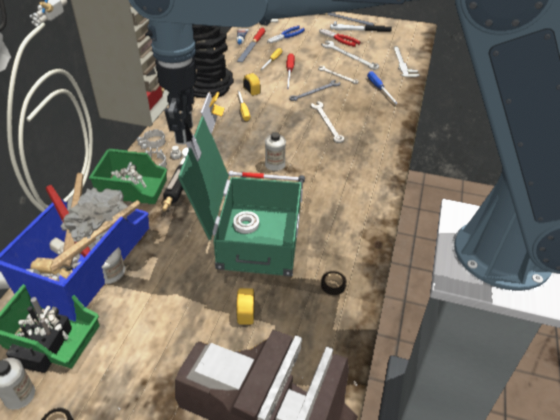

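View pics/d_top.png

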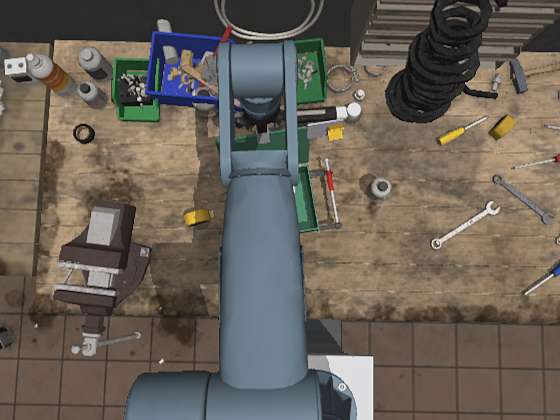

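```bash
python3 -m handwheel '[[[0,0,0],[0,0,20],0.6],[[0,0,0],[0,0,40],0.6],[[0,0,0],[-10,-5,40],0.6],[[0,0,0],[-50,-20,20],0.6],[[0,0,0],[-50,-30,0],0.6],[[0,0,0],[-50,-40,0],0.6],[[0,0,0],[-30,-40,0],0.6],[[0,0,0],[0,-20,0],0.6]]'; python3 -c "
from h import *
for t in (.5,.6): print(need(rodpt(0,.118),t))
snap('e',{'top':(250,130,410,250),'side':(180,60,380,270)})
"
```

```text
t: 8.5
eef_pos: [0.5257, -0.0001, 0.4093]
tcp_rot: [2.646, 1.567, -0.316]
force: [0.3, 0.9, -0.1]
gripper_width: 0.0515
(array([ 0.63350954, -0.02550516,  0.04732593]), array([ 107.78023169,  -25.41463982, -361.96659365]), array([  5.20291848, -27.96958823,   0.08026935]))
(array([ 0.6351023 , -0.02521417,  0.04831862]), array([ 109.37299112,  -25.12365414, -360.97390166]), array([  6.22896322, -33.60654527,   0.08513397]))
top scale 5.0 off (250, 130)
side scale 2.857142857142857 off (180, 60)
```

View pics/e_side.png

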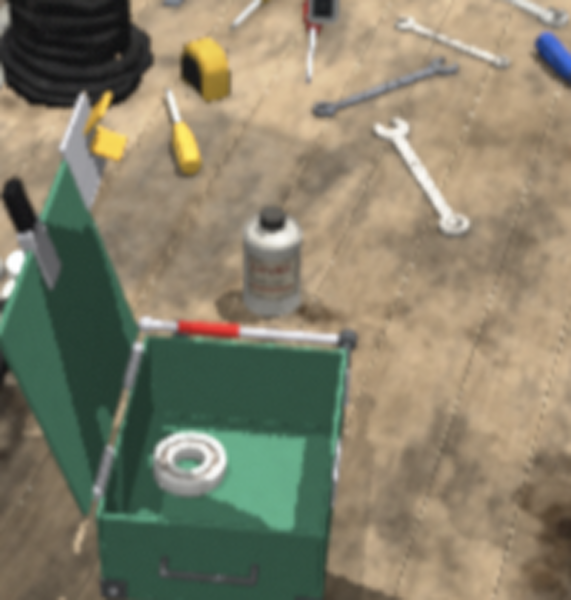

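View pics/e_top.png

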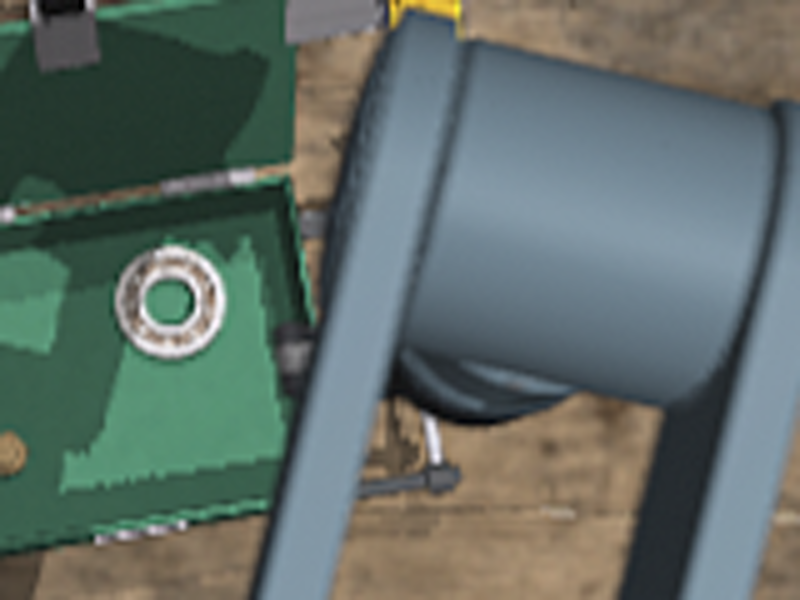

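```bash
python3 -c "
from h import *
print(proj('top',rodpt(0,0)),proj('side',rodpt(0,0)),proj('side',rodpt(0,.183)),proj('top',rodpt(0,.183)),proj('side',rodpt(0,.125)))
a=cv2.imread('pics/d_top.png')[140:250,290:400];cv2.imwrite('pics/d_z.png',cv2.resize(a,None,fx=5.4,fy=5.4,interpolation=cv2.INTER_CUBIC))"
```

```text
[[337.46798851 225.16625952]] [[301.33025204 178.01043663]] [[230.70427727 172.3889147 ]] [[326.14370755 159.98258634]] [[252.90685405 174.15614372]]
```

View pics/d_z.png

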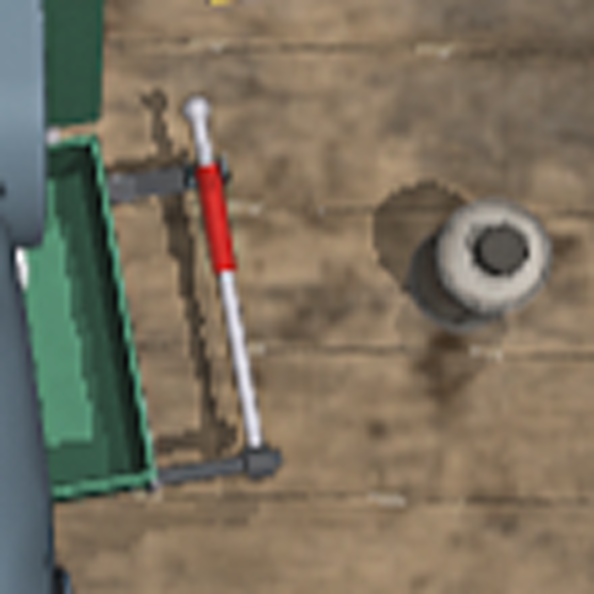

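```bash
python3 -m handwheel '[[[1.3,-7,0],[15,-7,-30],0.5],[[1.3,-7,0],[15,-7,-40],0.5],[[1.3,-7,0],[10,-7,-45],0.5],[[1.3,-7,0],[10,-5,-45],0.5],[[0,0,0],[10,-7,-45],0.5],[[0,0,0],[0,0,-40],0.5],[[0,0,0],[0,0,-15],0.5],[[0,0,0],[0,0,0],0.5]]'; python3 -c "
from h import *
print(need(rodpt(0,.118),.5))
print(Rtool(.5)[:,0]*100)
snap('f',{'top':(250,130,410,250),'side':(180,60,380,270)})
"
```

```text
t: 9.6
eef_pos: [0.5875, -0.0311, 0.1464]
tcp_rot: [-3.137, 1.074, 0.186]
force: [-0.2, -0.5, 0.6]
gripper_width: 0.0427
(array([ 0.63350954, -0.02550516,  0.04732593]), array([ 46.04628579,   5.59772027, -99.0638845 ]), array([-0.09079875, -0.22443561, -0.0847257 ]))
[ 47.16195948   8.61615045 -87.75825619]
top scale 5.0 off (250, 130)
side scale 2.857142857142857 off (180, 60)
```

View pics/f_side.png

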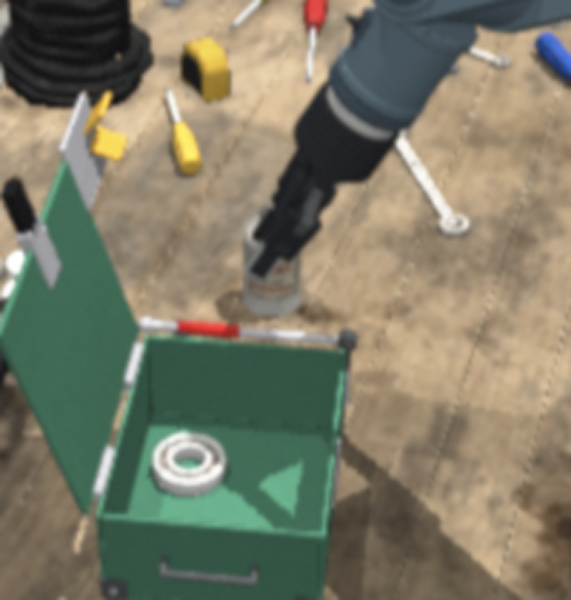

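```bash
python3 -m handwheel '[[[0,0,0],[5,0.5,-12],0.5],[[0,0,0],[10,1.5,-20],0.5],[[0,0,0],[12,1.5,-25],0.5],[[0,0,0],[11,1.1,-24],0.5],[[0,0,0],[8,1,-18],0.5],[[0,0,0],[0,0,0],0.5],[[0,0,0],[0,0,0],0],[[0,0,0],[0,0,0],0]]' 25; python3 -c "
from h import *
print(need(rodpt(0,.118),.5))
snap('g',{'top':(250,130,410,250),'side':(180,60,380,270)})
"
```

```text
t: 10.7
eef_pos: [0.633, -0.0245, 0.0478]
tcp_rot: [-3.134, 1.074, 0.19]
force: [2.2, 4.5, -0.5]
gripper_width: 0.0121
(array([ 0.63350954, -0.02550516,  0.04732593]), array([ 0.49494559, -0.96489769, -0.485032  ]), array([-0.18358218, -0.20669893, -0.10573535]))
top scale 5.0 off (250, 130)
side scale 2.857142857142857 off (180, 60)
```

View pics/g_side.png

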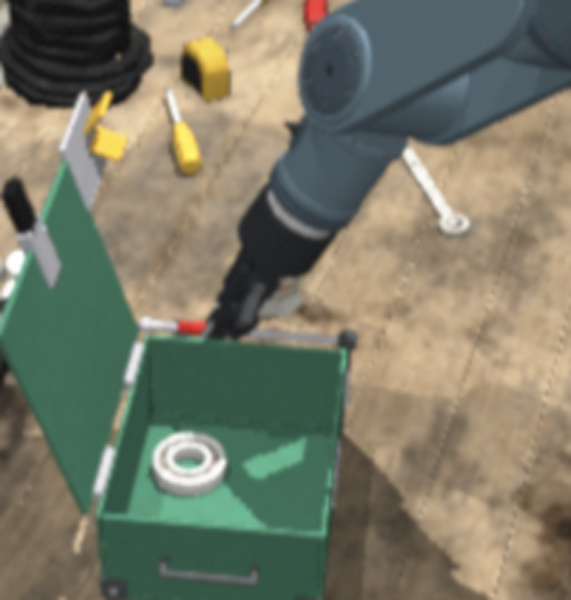

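```bash
python3 -c "
from h import *
A=np.concatenate([[0,.04],np.linspace(.12,1.12,13),[1.17,1.2]])
P=np.array([rodpt(a,.118) for a in A])
for a,p,d in zip(A[1:],P[1:],np.diff(P,axis=0)*1e3): print(round(a,2),d.round(1))"
```

```text
0.04 [-0.1 -0.   4.7]
0.12 [-0.7 -0.1  9.4]
0.2 [-1.6 -0.3  9.7]
0.29 [-2.3 -0.4  9.5]
0.37 [-3.1 -0.6  9.3]
0.45 [-3.9 -0.7  9. ]
0.54 [-4.6 -0.8  8.7]
0.62 [-5.3 -1.   8.2]
0.7 [-5.9 -1.1  7.8]
0.79 [-6.6 -1.2  7.2]
0.87 [-7.1 -1.3  6.6]
0.95 [-7.6 -1.4  6. ]
1.04 [-8.1 -1.5  5.4]
1.12 [-8.5 -1.6  4.6]
1.17 [-5.3 -1.   2.4]
1.2 [-3.2 -0.6  1.3]
```

```bash
python3 -m handwheel '[[[0,0,0],[-0.1,0,4.7],0],[[0,0,0],[-0.7,-0.1,9.4],0],[[0,0,0],[-1.6,-0.3,9.7],0],[[0,0,0],[-2.3,-0.4,9.5],0],[[0,0,0],[-3.1,-0.6,9.3],0],[[0,0,0],[-3.9,-0.7,9],0],[[0,0,0],[-4.6,-0.8,8.7],0],[[0,0,0],[-5.3,-1,8.2],0]]'; python3 -c "
from h import *
for b in (.55,.6,.65): print(b,need(rodpt(b,.118),.5)[1])"
```

```text
t: 11.8
eef_pos: [0.6103, -0.0288, 0.1158]
tcp_rot: [-3.135, 1.075, 0.188]
force: [-0.8, 6.2, -3.7]
gripper_width: 0.0117
0.55 [ 6.06507641  0.2136756  -6.79133014]
0.6 [ 2.90902234 -0.36291276 -1.84061129]
0.65 [-0.48649163 -0.98324871  2.94357272]
```

```bash
python3 -m handwheel '[[[0,0,0],[-6,-1.1,7.8],0],[[0,0,0],[-6.6,-1.2,7.2],0],[[0,0,0],[-7.1,-1.3,6.6],0],[[0,0,0],[-7.6,-1.4,6],0],[[0,0,0],[-8.1,-1.5,5.4],0],[[0,0,0],[-8.5,-1.6,4.6],0],[[0,0,0],[-5.3,-1,2.4],0],[[0,0,0],[-3.2,-0.6,1.3],0]]'; python3 -c "
from h import *
for b in (1.1,1.15,1.18): print(b,need(rodpt(b,.118),.5)[1])
snap('i',{'top':(250,130,410,250),'side':(180,60,380,270)})"
```

```text
t: 12.8
eef_pos: [0.5581, -0.0386, 0.1572]
tcp_rot: [-3.135, 1.074, 0.188]
force: [0.3, 6.2, -4.3]
gripper_width: 0.0119
1.1 [11.94447483  1.46868094 -4.67306649]
1.15 [ 6.70831605  0.51207243 -2.12939002]
1.18 [ 3.50888227 -0.07244109 -0.73202551]
top scale 5.0 off (250, 130)
side scale 2.857142857142857 off (180, 60)
```

View pics/i_side.png

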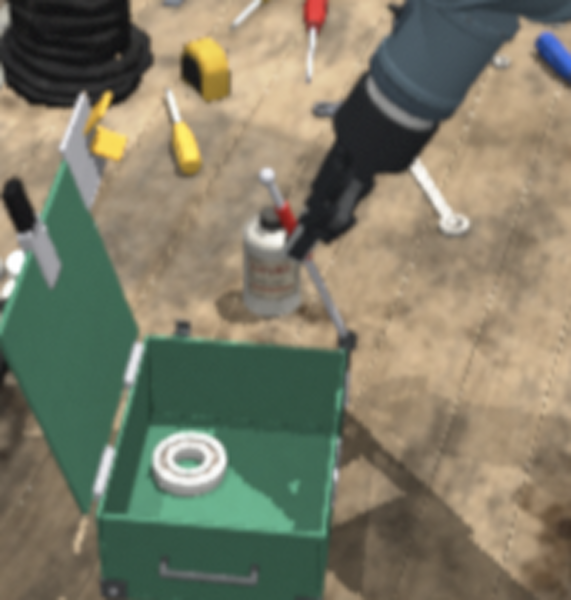

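```bash
python3 -c "
from h import *
for b in (1.1,1.14,1.16,1.18,1.2): print(b,proj('side',rodpt(b,.183)), proj('top',rodpt(b,.183)))
print(arm.sense()['force'])"
```

```text
1.1 [[269.24470493 121.82492962]] [[340.30789963 186.0441831 ]]
1.14 [[272.0218221 120.8781798]] [[340.96022812 188.52229414]]
1.16 [[273.4342109  120.44037715]] [[341.28570726 189.792886  ]]
1.18 [[274.8616109  120.02668578]] [[341.61048014 191.08368153]]
1.2 [[276.30334907 119.63738681]] [[341.93435824 192.39403956]]
[-0.64256057  6.53090075 -3.10177848]
```

View pics/i_top.png

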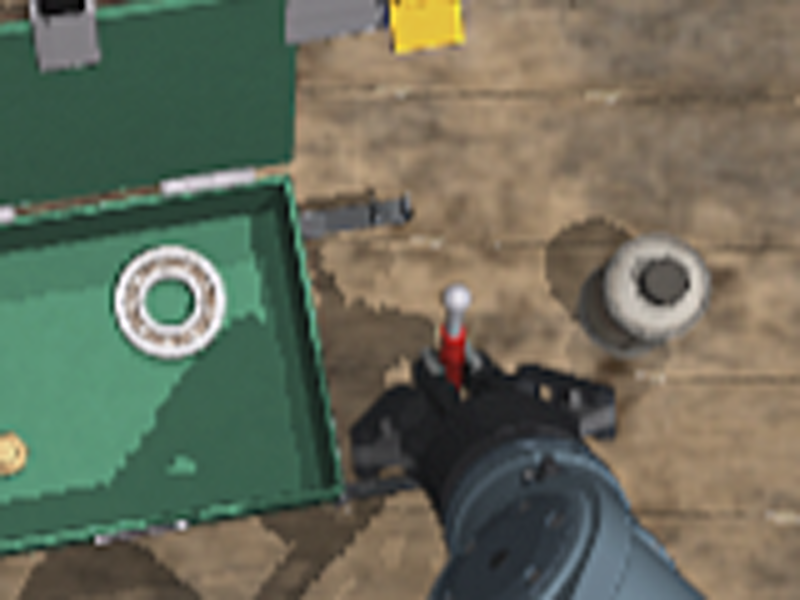

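```bash
python3 -m handwheel '[[[0,0,0],[-2.5,-0.2,1.2],0],[[0,0,0],[-2.5,-0.2,1.1],0],[[0,0,0],[-2.5,-0.2,1],0],[[0,0,0],[-2,0,0.8],0],[[0,0,0],[0,0,0],0],[[0,0,0],[0,0,0],0],[[0,0,0],[0,0,0],0],[[0,0,0],[0,0,0],0]]'; python3 -c "
from h import *
for b in (1.1,1.15,1.18): print(b,need(rodpt(b,.118),.5)[1])
snap('j',{'top':(250,130,410,250),'side':(180,60,380,270)})"
```

```text
t: 13.9
eef_pos: [0.5501, -0.04, 0.1608]
tcp_rot: [-3.137, 1.073, 0.184]
force: [19.9, 4.6, -19.2]
gripper_width: 0.0118
1.1 [19.99246185  2.88442783 -8.34327373]
1.15 [14.75630308  1.92781932 -5.79959727]
1.18 [11.55686929  1.3433058  -4.40223275]
top scale 5.0 off (250, 130)
side scale 2.857142857142857 off (180, 60)
```

View pics/j_top.png

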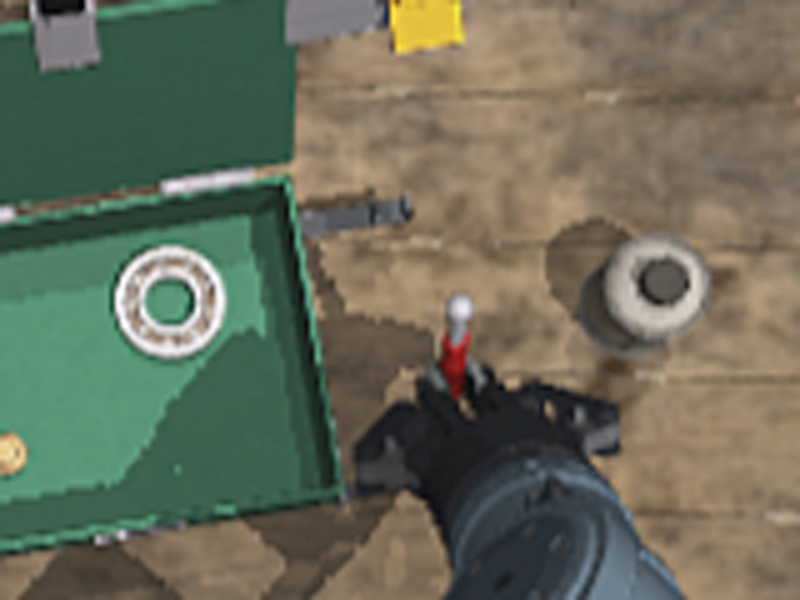

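View pics/j_side.png

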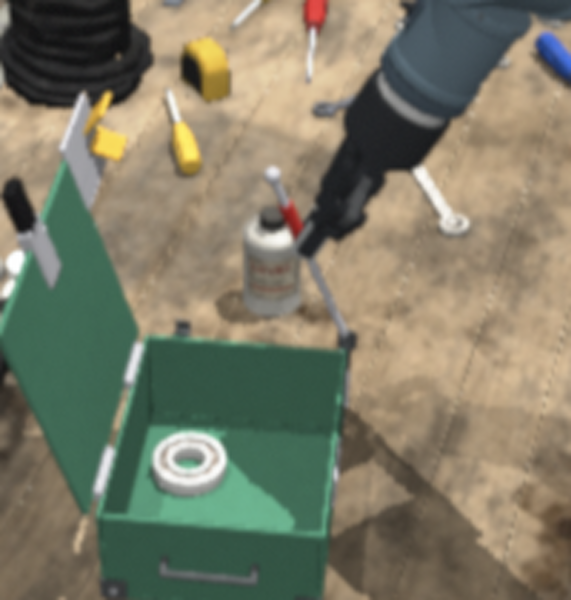

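```bash
python3 -m handwheel '[[[0,0,0],[0,0,0],0.5],[[0,0,0],[0,0,0],0.5],[[0,0,0],[0,0,0],0.5],[[0,0,0],[-12,-2.2,22],0.5],[[0,0,0],[-25,-4.5,46],0.5],[[0,0,0],[-20,-4,50],0.5],[[-1.3,7,0],[0,0,55],0.5],[[-1.3,7,0],[0,20,55],0.5]]'; python3 -c "
from h import *
print(need(tabpt(1.85,.216),0))
snap('k',{'top':(250,130,410,250),'side':(180,60,380,270)})"
```

```text
t: 15.0
eef_pos: [0.4918, -0.0325, 0.3922]
tcp_rot: [3.132, 1.324, 0.167]
force: [1.1, -0.4, 0.0]
gripper_width: 0.0425
(array([0.7152754 , 0.15716385, 0.28853308]), array([ 223.47037296,  189.62397951, -103.67078873]), array([-2.38379788, 13.94155535,  0.2480868 ]))
top scale 5.0 off (250, 130)
side scale 2.857142857142857 off (180, 60)
```

View pics/k_top.png

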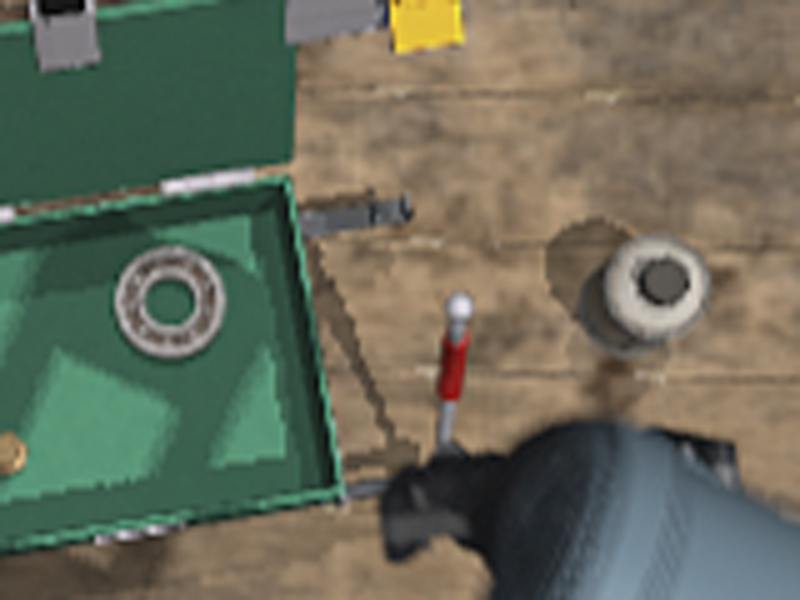

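View pics/k_side.png

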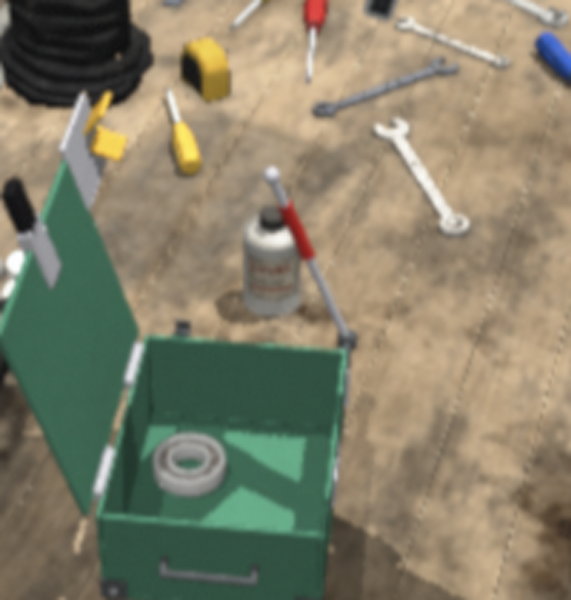

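```bash
python3 -m handwheel '[[[-1.2,7,0.1],[25,20,10],0.6],[[-1.2,7,0.1],[45,38,5],0.6],[[0,0,0],[45,38,0],0.6],[[0,0,0],[45,38,0],0.6],[[0,0,0],[38,34,0],0.6],[[0,0,0],[23,18,0],0.6],[[0,0,0],[0,0,0],0.6],[[0,0,0],[0,0,0],0.6]]' 40; python3 -c "
from h import *
print(need(tabpt(1.85,.216),0))
for a in (1.8,1.85): print(proj('side',tabpt(a,.207)),proj('side',cw([.09-.231*np.cos(a),0,.101+.231*np.sin(a)])))
snap('l',{'side':(130,60,330,270)})"
```

```text
t: 16.1
eef_pos: [0.7134, 0.1543, 0.4039]
tcp_rot: [-1.556, 1.567, 1.77]
force: [0.2, 0.1, 1.0]
gripper_width: 0.0513
(array([0.7152754 , 0.15716385, 0.28853308]), array([   1.88844391,    2.82304495, -115.31905625]), array([-0.21379429, -0.04276134, -0.17945296]))
[[190.0305048  130.70905572]] [[188.11709586 120.72085562]]
[[185.45357485 131.4893605 ]] [[182.90215431 121.54148438]]
side scale 2.857142857142857 off (130, 60)
```

View pics/l_side.png

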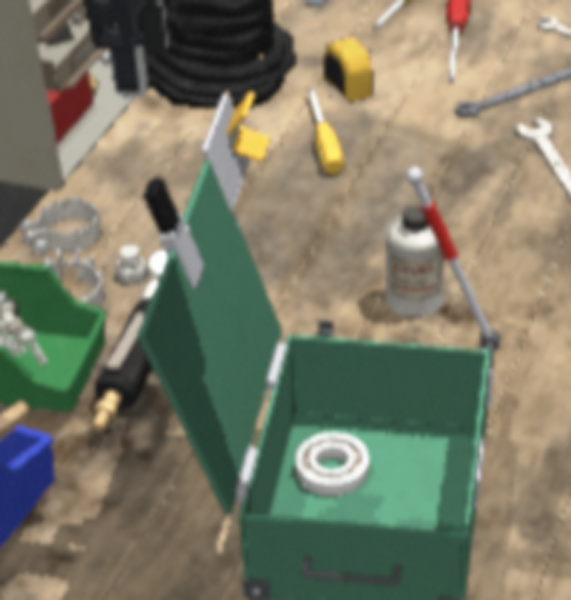

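```bash
python3 -m handwheel '[[[0,0,0],[1,1,-10],0.6],[[0,0,0],[0.5,1,-25],0.6],[[0,0,0],[0,0,-30],0.6],[[0,0,0],[0,0,-30],0.6],[[0,0,0],[0,0,-15],0.6],[[0,0,0],[0,0,-5],0.6],[[0,0,0],[0,0,0],0],[[0,0,0],[0,0,0],0]]' 40; python3 -c "
from h import *
print(need(tabpt(1.85,.216),0))
A=[1.85,1.82]+list(np.arange(1.76,1.03,-.06))+[1.0]
P=np.array([tabpt(a,.2155) for a in A])
for a,p,d in zip(A[1:],P[1:],np.diff(P,axis=0)*1e3): print(round(a,2),d.round(1))
snap('m',{'side':(130,60,330,270)})"
```

```text
t: 17.15
eef_pos: [0.7154, 0.1586, 0.2911]
tcp_rot: [-2.028, 1.564, 1.299]
force: [-2.3, 8.2, 0.5]
gripper_width: 0.0233
(array([0.7152754 , 0.15716385, 0.28853308]), array([-0.101841  , -1.47687953, -2.55639537]), array([-0.3741742 ,  0.10519488, -0.26402373]))
1.82 [-6.1 -1.1  1.8]
1.76 [-12.4  -2.3   3. ]
1.7 [-12.5  -2.3   2.3]
1.64 [-12.6  -2.3   1.5]
1.58 [-12.7  -2.3   0.7]
1.52 [-12.7  -2.3  -0. ]
1.46 [-12.7  -2.3  -0.8]
1.4 [-12.6  -2.3  -1.6]
1.34 [-12.5  -2.3  -2.3]
1.28 [-12.3  -2.3  -3.1]
1.22 [-12.1  -2.2  -3.8]
1.16 [-11.9  -2.2  -4.6]
1.1 [-11.6  -2.1  -5.3]
1.04 [-11.3  -2.1  -6. ]
1.0 [-7.3 -1.3 -4.4]
side scale 2.857142857142857 off (130, 60)
```

View pics/m_side.png

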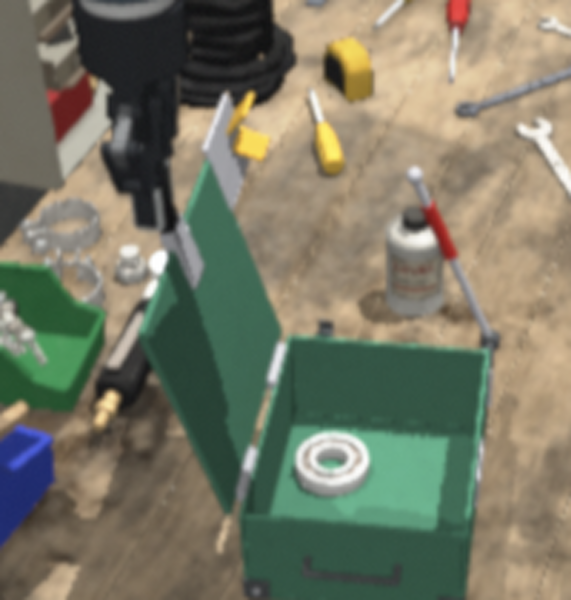

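```bash
python3 -m handwheel '[[[0,0,0],[-6.1,-1.5,1.8],0],[[0,0,0],[-12.4,-2.6,3],0],[[0,0,0],[-12.5,-2.5,2.3],0],[[0,0,0],[-12.6,-2.3,1.5],0],[[0,0,0],[-12.7,-2.3,0.7],0],[[0,0,0],[-12.7,-2.3,0],0],[[0,0,0],[-12.7,-2.3,-0.8],0],[[0,0,0],[-12.6,-2.3,-1.6],0]]'; python3 -c "
from h import *
for a in (1.35,1.4,1.45): print(a,need(tabpt(a,.216),0)[1])"
```

```text
t: 18.2
eef_pos: [0.6218, 0.1412, 0.2993]
tcp_rot: [-2.423, 1.561, 0.904]
force: [-0.5, 6.0, 3.6]
gripper_width: 0.0231
1.35 [-11.58695765  -3.27359319  -5.714885  ]
1.4 [-1.12861044 -1.36292845 -3.81014679]
1.45 [ 9.4103138   0.56245713 -2.4391399 ]
```

```bash
python3 -c "
from h import *
for a in (1.38,1.4,1.42): print(a,need(tabpt(a,.2187),0)[1])
A=[1.4,1.34,1.28,1.22,1.17,1.13,1.10,1.08,1.06]
P=np.array([tabpt(a,.2187) for a in A])
for a,p,d in zip(A[1:],P[1:],np.diff(P,axis=0)*1e3): print(round(a,2),d.round(1))
"
```

```text
1.38 [-5.82678108 -2.22125041 -1.85722663]
1.4 [-1.58004979 -1.44540317 -1.14943252]
1.42 [ 2.67975665 -0.66716721 -0.52811463]
1.34 [-12.7  -2.3  -2.4]
1.28 [-12.5  -2.3  -3.2]
1.22 [-12.3  -2.3  -3.9]
1.17 [-10.1  -1.8  -3.8]
1.13 [-7.9 -1.4 -3.4]
1.1 [-5.8 -1.1 -2.8]
1.08 [-3.9 -0.7 -2. ]
1.06 [-3.8 -0.7 -2. ]
```

```bash
python3 -m handwheel '[[[0,0,0],[-13,-2.6,-2.8],0],[[0,0,0],[-12.8,-2.6,-3.4],0],[[0,0,0],[-12.4,-2.4,-4],0],[[0,0,0],[-10.1,-2,-3.9],0],[[0,0,0],[-7.9,-1.4,-3.5],0],[[0,0,0],[-5.8,-1.1,-2.8],0],[[0,0,0],[-3.9,-0.7,-2],0],[[0,0,0],[-3.8,-0.7,-2],0]]'; python3 -c "
from h import *
for a in (1.0,1.05,1.1): print(a,need(tabpt(a,.2187),0)[1])
snap('n',{'side':(180,60,380,270),'top':(230,110,430,260)})"
```

```text
t: 19.2
eef_pos: [0.5519, 0.1282, 0.2761]
tcp_rot: [-2.32, 1.561, 1.007]
force: [-6.7, 9.3, 11.4]
gripper_width: 0.0233
1.0 [-11.90736366  -3.06477497  -7.86287223]
1.05 [-2.61207816 -1.36659323 -2.3580422 ]
1.1 [6.94223791 0.37891153 2.6676483 ]
side scale 2.857142857142857 off (180, 60)
top scale 4.0 off (230, 110)
```

View pics/n_side.png

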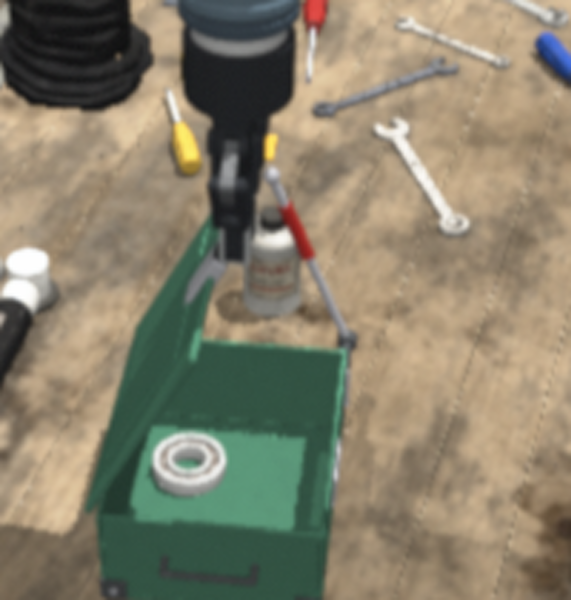

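View pics/n_top.png

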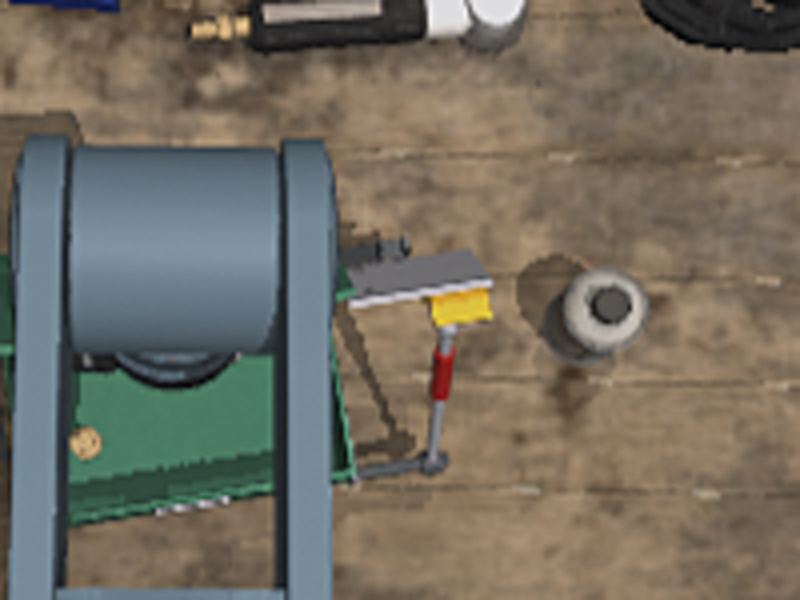

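```bash
python3 -m handwheel '[[[0,0,0],[-0.6,1,1],0],[[0,0,0],[-3.7,-0.5,-2.1],0],[[0,0,0],[-3.7,-0.6,-2.2],0],[[0,0,0],[-2,-0.3,-1.2],0],[[0,0,0],[0,0,0],0],[[0,0,0],[0,0,0],0],[[0,0,0],[0,0,0],0],[[0,0,0],[0,0,0],0]]'; python3 -c "
from h import *
for a in (.95,1.0,1.05): print(a,need(tabpt(a,.2187),0)[1])
snap('o',{'side':(180,60,380,270),'top':(300,150,380,210)})"
```

```text
t: 20.3
eef_pos: [0.5421, 0.1265, 0.2705]
tcp_rot: [-2.366, 1.563, 0.961]
force: [-3.8, 5.0, 6.4]
gripper_width: 0.0233
0.95 [-11.08111486  -2.95332473  -8.31546535]
1.0 [-2.06809329 -1.30671058 -2.34525501]
1.05 [7.22719221 0.39147116 3.15957502]
side scale 2.857142857142857 off (180, 60)
top scale 10.0 off (300, 150)
```

View pics/o_side.png

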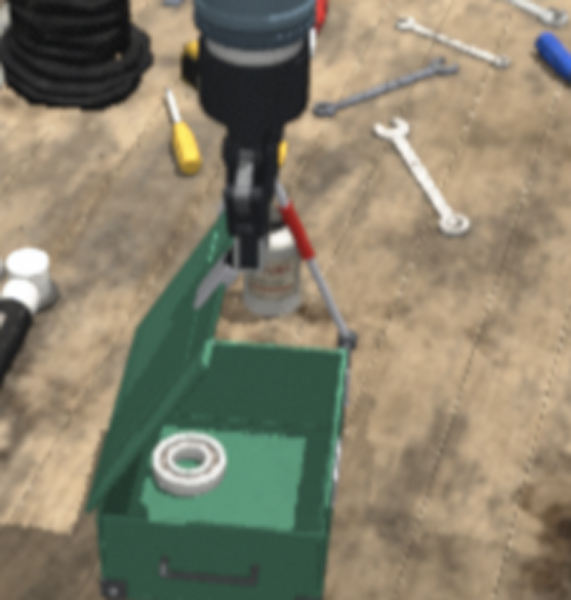

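View pics/o_top.png

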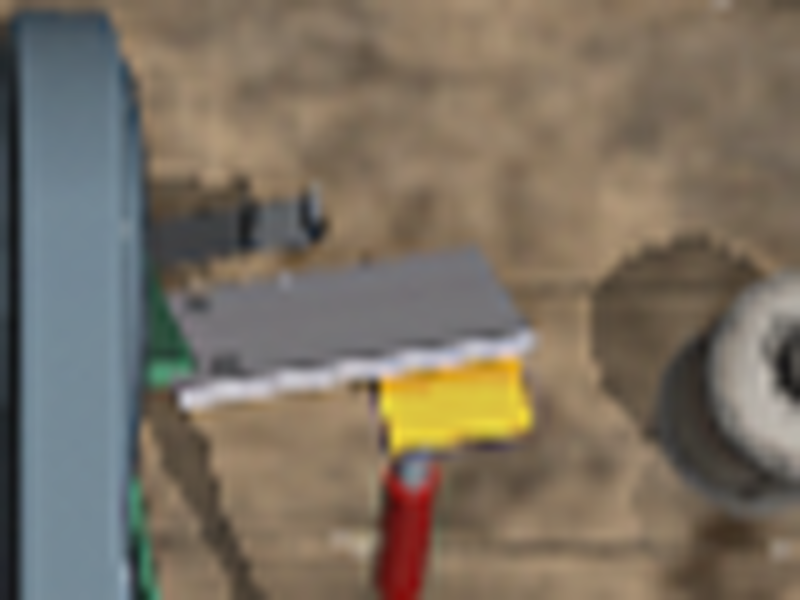

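```bash
python3 -m handwheel '[[[0,0,0],[-1.8,0,-0.8],0],[[0,0,0],[-1.8,-0.3,-1.2],0],[[0,0,0],[-1.8,-0.3,-1.2],0],[[0,0,0],[-1.8,-0.3,-1.2],0],[[0,0,0],[0,0,0],0],[[0,0,0],[0,0,0],0],[[0,0,0],[0,0,0],0],[[0,0,0],[0,0,0],0]]'; python3 -c "
from h import *
for a in (.95,1.0): print(a,need(tabpt(a,.2187),0)[1])
print(arm.sense()['force'])"
```

```text
t: 21.4
eef_pos: [0.5349, 0.1252, 0.266]
tcp_rot: [-2.403, 1.564, 0.924]
force: [-4.4, 3.9, 6.0]
gripper_width: 0.0232
0.95 [-3.90159169 -1.65958636 -3.78040412]
1.0 [ 5.11142987 -0.01297221  2.18980622]
[-4.38586118  3.91576558  6.01073643]
```

```bash
python3 -m handwheel '[[[0,0,0],[-1.8,-0.3,-1.2],0],[[0,0,0],[-1.8,-0.3,-1.2],0],[[0,0,0],[0,0,0],0],[[0,0,0],[0,0,0],0],[[0,0,0],[0,0,0],0],[[0,0,0],[0,0,0],0],[[0,0,0],[0,0,0],0],[[0,0,0],[0,0,0],0]]'; python3 -c "
from h import *
for a in (.95,1.0): print(a,need(tabpt(a,.2187),0)[1])
print(arm.sense()['force'])
snap('p',{'side':(180,60,380,270),'top':(300,150,380,210)})"
```

```text
t: 22.4
eef_pos: [0.5313, 0.1245, 0.2636]
tcp_rot: [-2.412, 1.564, 0.914]
force: [-4.1, 3.8, 6.7]
gripper_width: 0.0233
0.95 [-0.29736191 -0.96001698 -1.3816553 ]
1.0 [8.71565965 0.68659717 4.58855505]
[-4.05839631  3.82071941  6.73614425]
side scale 2.857142857142857 off (180, 60)
top scale 10.0 off (300, 150)
```

View pics/p_top.png

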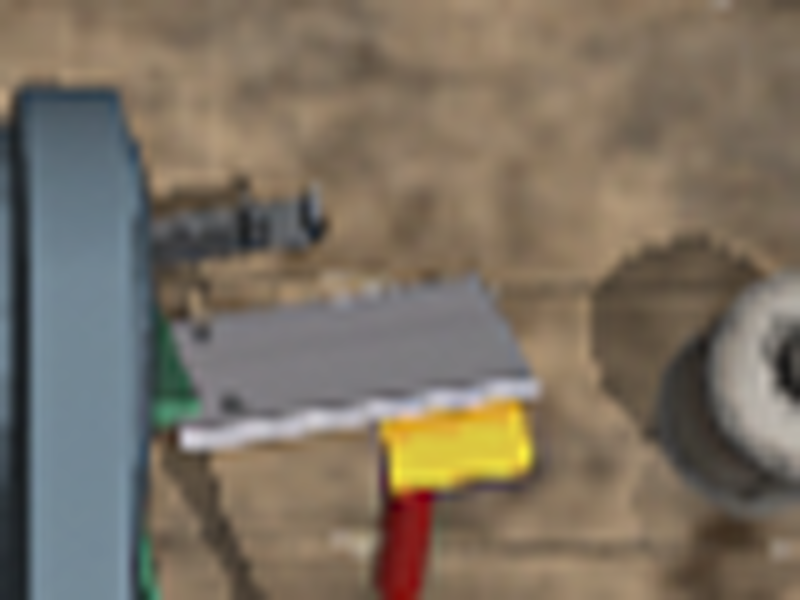

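View pics/p_side.png

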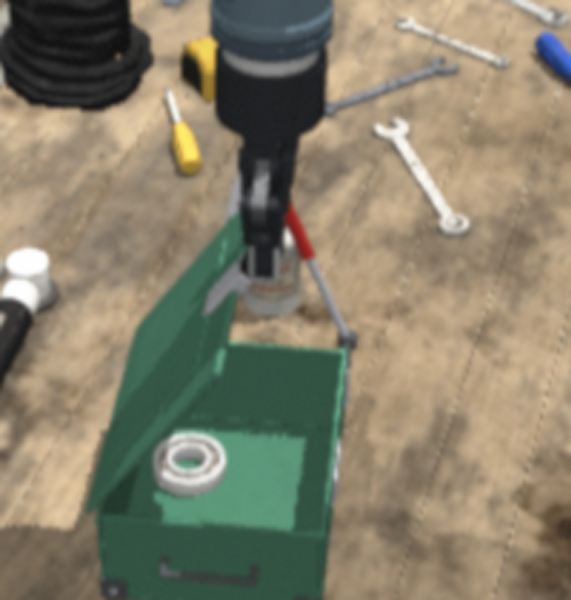

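```bash
python3 -m handwheel '[[[0,0,0],[-1.7,-0.3,-1.2],0],[[0,0,0],[-1.7,-0.3,-1.2],0],[[0,0,0],[0,0,0],0],[[0,0,0],[0,0,0],0],[[0,0,0],[0,0,0],0],[[0,0,0],[0,0,0],0],[[0,0,0],[0,0,0],0],[[0,0,0],[0,0,0],0]]'; python3 -c "
from h import *
for a in (.9,.95): print(a,need(tabpt(a,.2187),0)[1])
f=arm.sense()['force'];print(f,f[0]*.81+f[2]*.58)"
```

```text
t: 23.5
eef_pos: [0.5287, 0.124, 0.2618]
tcp_rot: [-2.58, 1.562, 0.746]
force: [-2.2, 3.8, 7.8]
gripper_width: 0.0234
0.9 [-6.405921   -2.09550949 -5.97050225]
0.95 [ 2.30230877 -0.50457861  0.45016599]
[-2.16239248  3.78787672  7.78548955] 2.7640460281809878
```

```bash
python3 -m handwheel '[[[0,0,0],[-1.7,-0.3,-1.2],0],[[0,0,0],[-1.7,-0.3,-1.2],0],[[0,0,0],[0,0,0],0],[[0,0,0],[0,0,0],0],[[0,0,0],[0,0,0],0],[[0,0,0],[0,0,0],0],[[0,0,0],[0,0,0],0],[[0,0,0],[0,0,0],0]]'; python3 -c "
from h import *
for a in (.9,.95): print(a,need(tabpt(a,.2187),0)[1])
f=arm.sense()['force'];print(f,f[0]*.81+f[2]*.58)
snap('q',{'top':(300,150,380,210)})"
```

```text
t: 24.5
eef_pos: [0.5281, 0.1239, 0.2613]
tcp_rot: [-2.856, 1.555, 0.47]
force: [5.9, 7.8, 10.7]
gripper_width: 0.023
0.9 [-5.8157441  -1.95792626 -5.49309178]
0.95 [ 2.89248566 -0.36699538  0.92757646]
[ 5.90905644  7.75782407 10.65916071] 10.96864892661745
top scale 10.0 off (300, 150)
```

View pics/q_top.png

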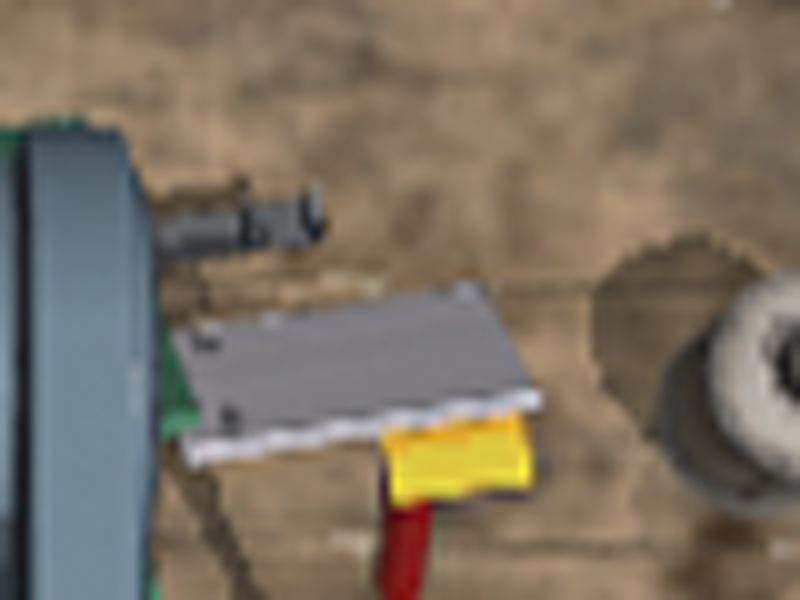

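```bash
python3 -m handwheel '[[[0,0,0],[1.5,0.5,1],0],[[0,0,0],[0,0,0],0],[[0,0,0],[0,0,0],0.4],[[0,0,0],[0,0,0],0.6],[[0,0,0],[0,0,0],0.6],[[0,0,0],[0,0,0],0.6],[[0,0,0],[0,0,0],0.6],[[0,0,0],[0,0,0],0.6]]'; python3 -c "
from h import *
f=arm.sense()['force'];print(f)
snap('r',{'top':(300,150,380,210)})"
```

```text
t: 25.55
eef_pos: [0.5251, 0.1227, 0.2566]
tcp_rot: [-1.677, 1.567, 1.649]
force: [0.8, 0.5, 1.0]
gripper_width: 0.0511
[0.75708481 0.4967093  0.96660895]
top scale 10.0 off (300, 150)
```

View pics/r_top.png

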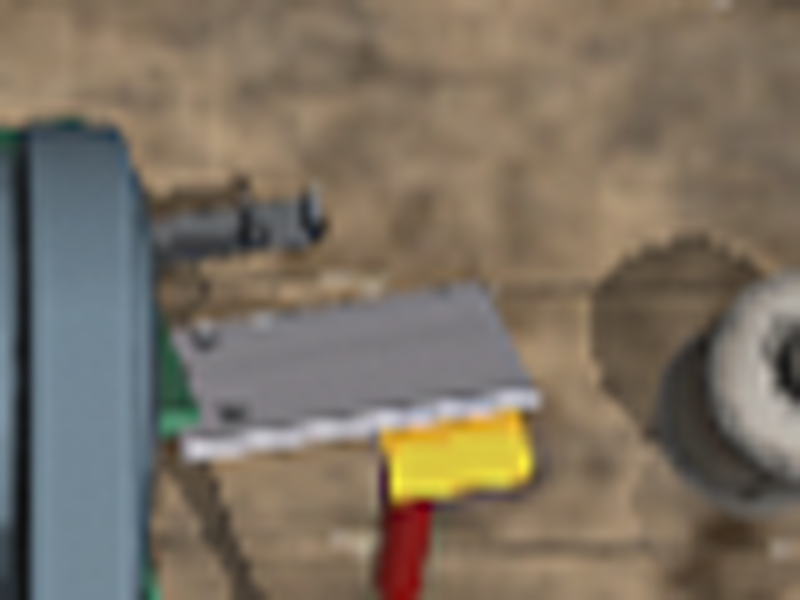

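```bash
python3 -m handwheel '[[[0,0,0],[-2,0,12],0.6],[[0,0,0],[-6,-1,25],0.6],[[0,0,0],[-10,-2,40],0.6],[[0,0,0],[-25,-20,40],0.6],[[0,0,0],[-40,-50,10],0.6],[[0,0,0],[-40,-60,0],0.6],[[0,0,0],[-10,-60,0],0.6],[[0,0,0],[0,-50,0],0.6]]'; python3 -m handwheel '[[[0,0,0],[0,-50,0],0.6],[[0,0,0],[-10,-50,0],0.6],[[0,0,0],[-20,-50,0],0.6],[[0,0,0],[0,0,0],0.6],[[0,0,0],[0,0,0],0.6],[[0,0,0],[0,0,0],0.6],[[0,0,0],[0,0,0],0.6],[[0,0,0],[0,0,0],0.6]]'; python3 -c "
from h import *
snap('s',{'side':(180,60,380,270),'top':(170,130,410,310)})"
```

```text
t: 26.6
eef_pos: [0.3979, -0.1121, 0.385]
tcp_rot: [-2.67, 1.567, 0.655]
force: [0.9, 0.2, 0.0]
gripper_width: 0.0509
t: 27.6
eef_pos: [0.3692, -0.2598, 0.3835]
tcp_rot: [-1.791, 1.567, 1.536]
force: [0.3, 0.4, -0.2]
gripper_width: 0.0515
side scale 2.857142857142857 off (180, 60)
top scale 3.3333333333333335 off (170, 130)
```

View pics/s_top.png

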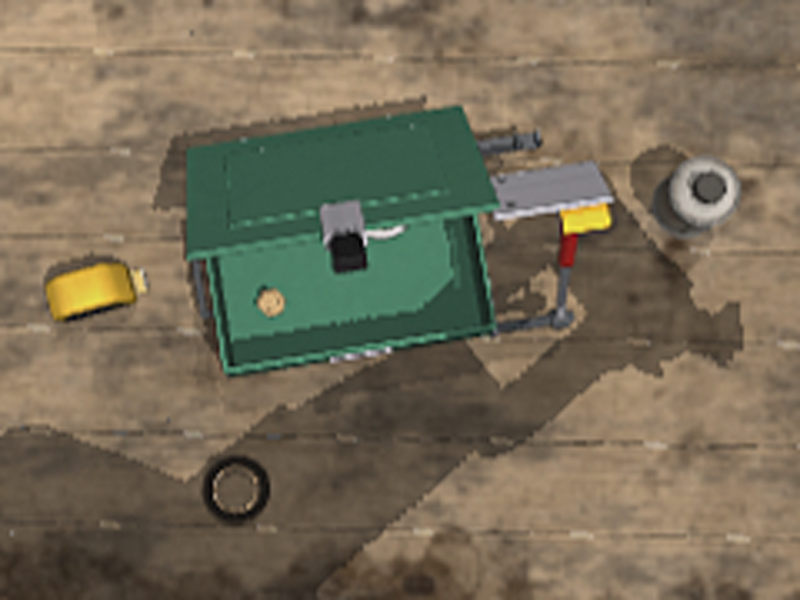

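View pics/s_side.png

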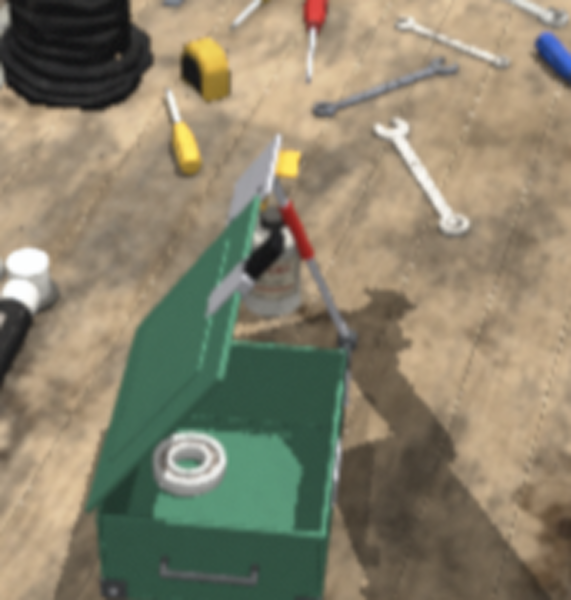

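```bash
python3 -c "
from h import *
for a in (.88,.92,.95,.98,1.02): print(a,proj('side',tabpt(a,.231)),proj('top',tabpt(a,.231)))
for b in (1.1,1.13,1.16,1.18): print(b,proj('side',rodpt(b,.153)),proj('side',rodpt(b,.097)))"
```

```text
0.88 [[283.68274689 145.60456487]] [[275.77090733 215.14177526]]
0.92 [[280.18623337 143.11288541]] [[275.25916607 211.70913427]]
0.95 [[277.47952508 141.3075912 ]] [[274.86243461 209.06089131]]
0.98 [[274.70378912 139.55956974]] [[274.45512748 206.35289925]]
1.02 [[270.9007744  137.32230511]] [[273.89644044 202.65504877]]
1.1 [[274.85808446 131.65460695]] [[284.95011587 149.32692213]]
1.13 [[276.57863832 131.07499094]] [[286.02265967 148.98329204]]
1.16 [[278.3275965  130.53903233]] [[287.11133644 148.66635111]]
1.18 [[279.50846469 130.20635505]] [[287.84555712 148.47007653]]
```

```bash
python3 -c "
from plant import arm
print(arm.close_job())"
```

```text
the job is handed in; nothing more can be done
None
```

The chest is open with its lid standing on the prop rod, and I handed the job in at about 27.6 s of the 61 s allowed.

- **What I did:** I pinched the tab and swung the lid back to its rear stop, then released it. It stayed there, leaning at about 1.85 rad. I then swung the rod up to its stop, which showed as about 20 N of resistance and a ball position matching about 1.18 rad. I took the tab again and lowered the lid in small steps. At about 0.95 rad a resisting force built up and the lid stopped moving. I eased off that load, opened the fingers and backed away.
- **Last checks:** From the final pictures the lid stands at about 0.945 rad and the rod at about 1.16–1.18 rad. The oil can, tape measure and tape roll are where they were. The arm is well clear and reads under 1 N.
- **Not directly seen:** The lug hides the ball in the slot. That it is seated within 6 mm is inferred from the two angles, the firm stop and the lid holding still after I let go.
- **Imperfections:** The pictures disagreed with my scene model by about 1 pixel. While the lid was being lowered, the grip pulled sideways and outward on the tab with up to about 16 N; I eased that off as I went.

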